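# Fit the spare peg in the bowl rack

## Robot

A 6-joint arm with a two-finger parallel gripper is mounted at the origin on a cart in front of the work surface, level with it; the furniture and walls round the work are solid. World frame = base frame: x ahead of the robot, y to its left, z up, the work surface at z = 0. Lengths are in m, angles in rad, forces in N, time in s.
With the tool pointing down it reaches from about 0.325 to 0.85 m from the base axis. Payload 15.5 kg.
Tool frame: the origin (TCP) lies between the finger pads; the fingertips stand 11 mm ahead of it and the grasp point (between the pads) lies 8 mm behind it; z points along the fingers, x is the direction in which the jaws open and shut, and the axes are right-handed (so a half turn about z gives the same grasp; the last joint's range is limited). The gripper opens to 91 mm and grips with 3 to 60 N. Pads are 32 mm wide; open, the fingers measure 118 mm over their backs; the gripper's body (76 mm by 178 mm) begins 60 mm behind the grasp point.
Start: joints at [-1.44, 0.494, 1.345, -0, 1.302, -0.096], TCP at [0.14, -0.609, 0.225] pointing down, gripper open.
Joint ranges: [-2.91, 2.91], [-0.82, 2.16], [0.22, 2.67], [-1.22, 4.37], [0.12, 2.79], [-3.08, 3.08]. Speed limits (rad/s): [1.89, 1.89, 2.57, 3.01, 3.01, 3.01].

## Interface

Orientations are given as a rotation vector (axis times angle).
In Python, from plant import bot gives the robot as it stands.
- The arm moves only by the tool step_arm, never from a script. Its argument "commands" is one flat list of numbers, 7 for each row, row after row: the finger opening in cm, from 0 to 9.12, then the shift along the tool's x, y, z in cm, then the turn, a rotation vector about the tool's x, y, z in rad. A call has exactly 5 rows; each row is the pose to reach, as a shift and turn from the pose measured when the call began, along the tool's axes at that moment; what a row does not reach only later rows make up. A row lasts 1/8 s, in which the tool goes at most 62.5 mm and 10.7 degrees, less where a joint would pass 70% of its speed; a pose out of reach is approached as far as the arm can. A call with a gripper value outside its range is refused whole. The fingers move at their own pace and stop on an object; the grip force is fixed at half the most. Time passes only in rows, so rows that repeat a pose let the fingers close, or fill a call up. It gives the time, the measured TCP pose, the force and the opening at its end, in the units of the state.
- bot.sense(): the state, without advancing time (a new reading comes with each control period).
- bot.read_camera(name): name is "scene" or "top"; returns the picture (400x640x3 uint8, red, green, blue); there is no depth.
- bot.camera_model(name): a dict with "K" (3x3 intrinsics, pixels), "extrinsics" (4x4, takes a point from world to camera coordinates). Camera axes: x right, y down, z forward; pixel columns grow to the right and rows downward; lengths in m; the calibration is good to about 2 mm. A picture is of the moment at which its call begins. camera_model takes no time and is no camera call.
- bot.close_job(): hands the job in, once; it reports no verdict.
The state is a dict: "t": time; "joints": joint angles; "qd": joint speeds; "effort": joint torques, N m; "position": TCP position; "tool_rot": TCP orientation; "contact_force": force on the tool from outside, world axes, zero at the start; "wrist_torque": the same for the moment, N m; "finger_gap": finger opening in m.
Only numpy, scipy, OpenCV 4.12 (cv2) and the standard library are available. Lean on these libraries where they do the work, as an engineer would, in place of code of your own. Each camera call takes 0.05 s, during which the arm holds its last target.

## Task

Take the spare wooden peg out of its little stand and fit it in the bowl rack: its socket is somewhere in the black plate inside the rack's square window, hidden under a flush black plug, so feel for it by sliding the peg's foot over the plate with light pressure until it drops in. Push the peg fully home, upright, with its collar down on the black plate, and let go. Never press on the rack with more than 30 N, and leave the bowl on the rack and the other things where they are.

Things in the scene. Friction and masses are not known exactly. Their poses are not given: they have to be found in the camera images.
- peg: Loose light-wood peg, 40 to 85 g, upright in its stand. Origin: centre of the foot's underside; z up along the peg. Foot: round, 14 mm across, 16 mm long, lower edge chamfered 0.7 mm wide, 1.5 mm high. Above it a collar 24 mm across (underside 16 mm above the origin), then a round stem 15 to 20 mm thick. Any yaw; the yaw it is fitted in does not matter.
- peg_grip (a point): Middle of the peg's grip, 73 mm above the peg's origin. The grip is square, 22 x 22 mm, sides along the peg's x and y, and spans 18 mm above and below this point (the top is the peg's end). Hold the peg here.
- peg_stand: Dark wooden block 56 x 56 x 30 mm, fixed to the worktop, origin at the centre of its underside. A 17 mm square hole, 20 mm deep, in the middle of its top holds the peg, whose collar rests on the block (peg origin 14 mm above the worktop). The peg lifts straight out.
- rack: Bowl rack fixed to the worktop: wooden board 300 (x) x 220 (y) mm, top 32 mm above the worktop, origin at the centre of its underside. Two glued-in pegs like the spare stand at x = 125, y = +-85 mm, tops 107 mm above the worktop. Its square window is centred at x = -100 mm, y = 0; the bowl stands at x = 40 mm, y = 0.
- window (a point): Centre of the rack's window (46 x 46 mm, in the 5 mm top board), on the black plate's surface, 27 mm above the worktop; axes as the rack's. The plate is sprung: it starts to give at 5 N and sinks 4 mm by 23 N. The blind socket is NOT measured: its centre lies 3.5 to 8 mm from here in any direction, anew each time. Fully home, the peg's collar lies on the plate, its origin 16 mm below here.
- window_room (a point): Point 57 mm above the window's centre: where the middle of the peg's grip is when the collar is on the plate, give or take the socket's offset. Fingers closing along the rack's y have room here; along its x they would meet the bowl, whose rim is about 42 mm away. The socket is 16 mm wide, 20 mm deep; its plug resists with 2 N, sinks with a foot within 1.6 mm of its centre, and stays down.
- bowl: Terracotta bowl 193 mm across, 64 mm high, loose on the rack; a bystander. Origin at the centre of its underside.
- dish: Small oval dark dish 65 x 118 x 17 mm, loose on the worktop; a bystander. Origin at the centre of its underside.
- jar: Small clear jar of pebbles, 72 x 63 mm, 85 mm high, loose on the worktop; a bystander. Origin at the centre of its underside.

How it is judged:
On the way:
1. the peg is lifted clear of its stand (z of peg in the frame of peg_stand above 0.034 m), for 0.1 s.
At the end, for the whole second after the job is handed in: The peg stands at rest in the hidden socket in the rack's window (foot within 14 mm of the window's centre), upright within 0.10 rad, its foot at least 13.5 mm below the black plate's surface (16 mm is fully home) (horizontal distance between peg and window below 0.014 m and z of peg in the frame of window below -0.0135 m and angle between peg's own z axis and vertical below 0.1 rad and linear speed of peg below 0.02 m/s); the robot touches nothing.
It fails at once if the peg presses on the rack with more than 30 N (contact force between peg and rack above 30 N).
It fails at once if the fingers press on the rack with more than 30 N (contact force between the fingers and rack above 30 N).
It fails at once if the bowl on the rack is shifted by more than 20 mm (distance of bowl from where it was at the start of the episode above 0.02 m).
It fails at once if the dish is shifted by more than 20 mm (distance of dish from where it was at the start of the episode above 0.02 m).
It fails at once if the jar is shifted by more than 20 mm (distance of jar from where it was at the start of the episode above 0.02 m).
It also fails if it takes over 64 s, if anything falls off the work surface, if the arm or the gripper's body presses on something with over 40 N, if the wrist force passes 120 N, or if a joint passes its speed limit or range.

## Working session

There is one attempt and no reset: what is moved stays moved. The work goes in short steps, Python scripts to look and compute and a tool call to move; the robot and the scene stay as the last step left them, time stands still between calls to the robot, and variables do not carry over. Pictures are saved under pics/ and viewed, and the job is handed in when it is done.

Besides the shell and the picture viewer there is one more tool, called after "Emit:" by a JSON object that holds its "fn" and its "kwargs". step_arm: Moves the arm, as the interface text tells. Its arguments: {"type":"object","properties":{"commands":{"type":"array"}},"required":["commands"]}

```bash
ls; mkdir -p pics; python3 - <<'E'
from plant import bot
import cv2
print(bot.sense())
for n in("scene","top"):
    im=bot.read_camera(n); cv2.imwrite(f"pics/{n}0.png",im[:,:,::-1]); print(bot.camera_model(n))
E
```

```text
pics
{'t': 0.0, 'joints': array([-1.44051359e+00,  4.94176419e-01,  1.34613795e+00, -9.39895473e-06,
        1.30249493e+00, -9.55180816e-02]), 'qd': array([ 1.16836205e-04,  7.50380325e-05,  8.97278495e-04, -6.65283365e-04,
       -2.24052092e-05,  1.06835343e-03]), 'effort': array([-4.53368542e-03, -8.78820777e+01, -3.81845033e+01,  7.05136824e-02,
        5.32610575e-02, -9.70742053e-05]), 'position': array([ 0.13987015, -0.60876866,  0.22434015]), 'tool_rot': array([-2.45691400e+00,  1.95650379e+00,  1.38416024e-03]), 'contact_force': array([ 0.06439147,  0.46709808, -1.08377584]), 'wrist_torque': array([ 0.00629365, -0.00116645, -0.02304811]), 'finger_gap': 0.09107283429134085}
{'K': array([[437.49126599,   0.        , 318.40552665],
       [  0.        , 437.49126599, 199.82085441],
       [  0.        ,   0.        ,   1.        ]]), 'extrinsics': array([[-0.46496704, -0.88514568,  0.01796617,  0.4766383 ],
       [-0.40382317,  0.19398172, -0.89403464,  0.20269703],
       [ 0.78786579, -0.42295179, -0.44763744,  0.77248635],
       [ 0.        ,  0.        ,  0.        ,  1.        ]])}
{'K': array([[381.29551665,   0.        , 322.18478735],
       [  0.        , 381.29551665, 202.44549242],
       [  0.        ,   0.        ,   1.        ]]), 'extrinsics': array([[ 0.0275734 , -0.99945785, -0.01799208,  0.30454601],
       [-0.98605252, -0.02423938, -0.16465992,  0.51135341],
       [ 0.16413453,  0.02228137, -0.98618629,  0.82735625],
       [ 0.        ,  0.        ,  0.        ,  1.        ]])}
```

View pics/scene0.png

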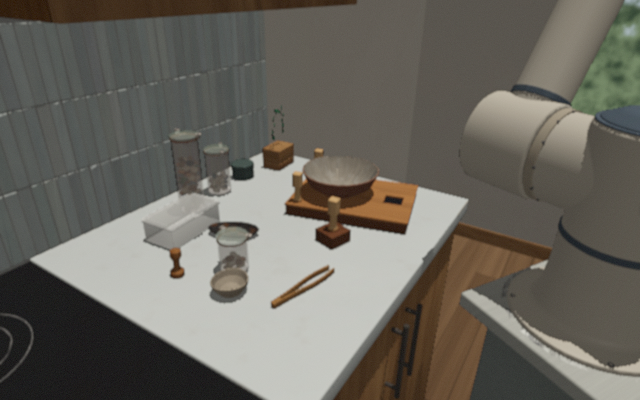

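View pics/top0.png

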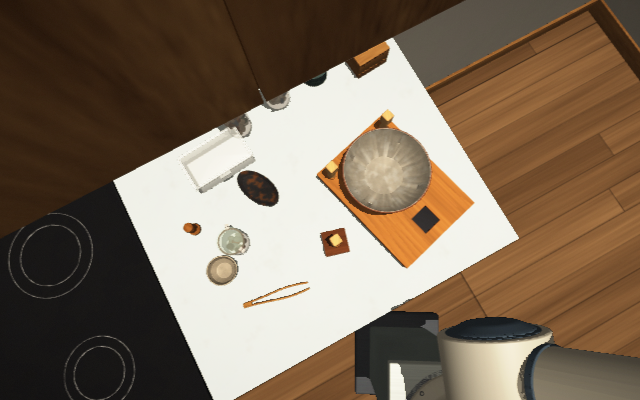

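Top view: the stand and peg are at about (335,241), the black window at (426,219), the bowl at (387,170) and the rack corners at (406,267) and (473,203). In the scene view the peg is at (333,215) and the window at (394,200). I'll zoom in and segment both.

```bash
python3 - <<'E'
import cv2,numpy as np
t=cv2.imread("pics/top0.png"); s=cv2.imread("pics/scene0.png")
a=cv2.resize(t[190:290,300:480],None,fx=4.4,fy=4.4,interpolation=cv2.INTER_CUBIC)
b=cv2.resize(s[170:255,280:430],None,fx=5,fy=5,interpolation=cv2.INTER_CUBIC)
cv2.imwrite("pics/tz.png",a);cv2.imwrite("pics/sz.png",b)
E
```

```text
(no output)
```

View pics/tz.png

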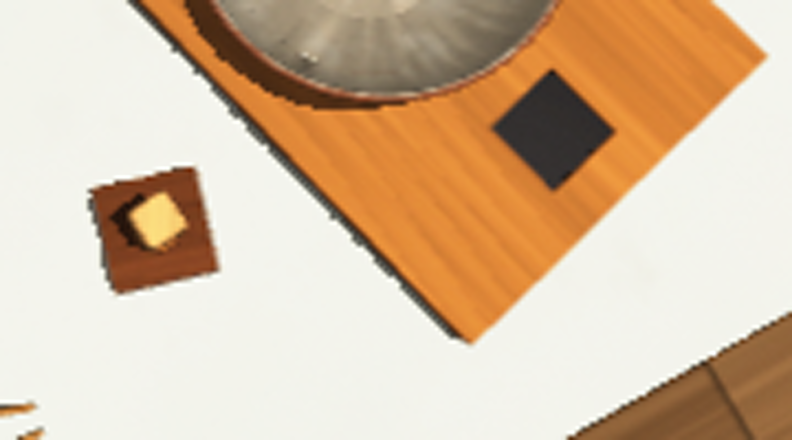

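View pics/sz.png

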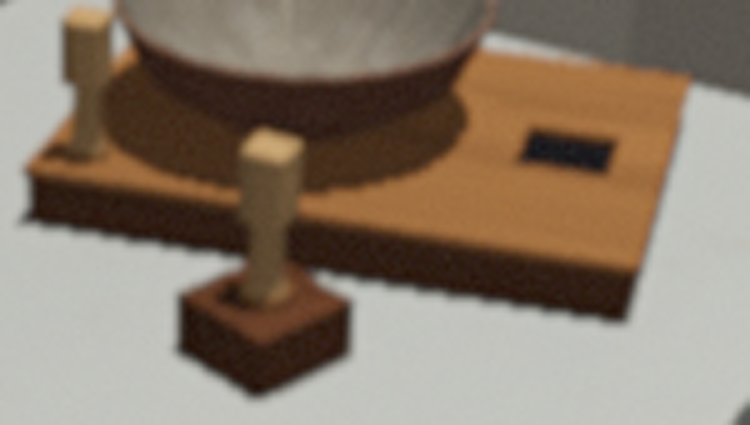

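The zooms are clear: the peg's top square is at top-zoom (158,221), rotated relative to the stand, and the dark window diamond is at (553,130). Next I measure both.

```bash
cat > h.py <<'E'
import cv2,numpy as np
from plant import bot
def ray(n,uv,z):
    m=bot.camera_model(n);E=m["extrinsics"];R=E[:3,:3];c=-R.T@E[:3,3]
    d=R.T@np.linalg.inv(m["K"])@np.array([uv[0],uv[1],1.]);return c+d*(z-c[2])/d[2]
def proj(n,p):
    m=bot.camera_model(n);E=m["extrinsics"];q=m["K"]@(E[:3,:3]@np.asarray(p)+E[:3,3]);return q[:2]/q[2]
def big(mask,roi):
    x0,y0,x1,y1=roi;k=np.zeros_like(mask);k[y0:y1,x0:x1]=mask[y0:y1,x0:x1]
    cs,_=cv2.findContours(k,cv2.RETR_EXTERNAL,cv2.CHAIN_APPROX_NONE);c=max(cs,key=cv2.contourArea);return c
def cen(k):
    m=np.argwhere(k);return m.mean(0)[::-1]
def filled(mask,c):
    k=np.zeros_like(mask);cv2.drawContours(k,[c],-1,255,-1);return k
def obj(n,mask,roi,z):
    c=big(mask,roi);k=filled(mask,c);uv=cen(k)
    P=np.array([ray(n,p[0],z)[:2] for p in c])*1000
    r=cv2.minAreaRect(P.astype(np.float32))
    return uv,ray(n,uv,z),r,np.rad2deg(0)
E
python3 - <<'E'
from h import *
t=cv2.imread("pics/top0.png");h=cv2.cvtColor(t,cv2.COLOR_BGR2HSV)
print(h[240,335],h[250,330],h[219,426],h[225,400],h[230,310])
peg=((h[:,:,2]>165)&(h[:,:,1]>60)).astype(np.uint8)*255
print("peg",obj("top",peg,(320,225,352,258),.105))
st=(h[:,:,1]>60).astype(np.uint8)*255
print("stand",obj("top",st,(318,225,352,260),.030))
w=((h[:,:,2]<90)).astype(np.uint8)*255
print("win",obj("top",w,(408,200,446,240),.032))
rk=((h[:,:,1]>120)&(h[:,:,2]>120)&(h[:,:,0]<25)).astype(np.uint8)*255
c=big(rk,(310,100,480,270));print(cv2.boundingRect(c))
for p in cv2.approxPolyDP(c,6,True)[:,0]:print(p,ray("top",p,.032))
E
```

```text
[ 23 127 251] [ 10 187 143] [ 0 20 51] [ 15 191 231] [ 30   7 244]
peg (array([335.66037736, 239.71698113]), array([0.41488603, 0.28603935, 0.105     ]), ((414.4027404785156, 285.5715026855469), (23.943710327148438, 21.206920623779297), 32.443115234375), np.float64(0.0))
stand (array([334.57026144, 241.84640523]), array([0.41510097, 0.28727303, 0.03      ]), ((415.3653259277344, 287.49359130859375), (56.88323211669922, 56.46289825439453), 15.061049461364746), np.float64(0.0))
win (array([425.23872679, 219.20689655]), array([0.47225047, 0.08051809, 0.032     ]), ((472.3383483886719, 80.50535583496094), (43.29085159301758, 43.26852798461914), 45.075748443603516), np.float64(0.0))
(317, 110, 157, 158)
[387 110] [0.73538455 0.16790941 0.032     ]
[317 175] [0.57054709 0.33207734 0.032     ]
[407 267] [0.36288045 0.12316663 0.032     ]
[473 202] [ 0.51501717 -0.02978294  0.032     ]
[429 159] [0.61534535 0.06931558 0.032     ]
[426 191] [0.53830178 0.07765622 0.032     ]
[407 208] [0.49724179 0.12197117 0.032     ]
[381 212] [0.48641896 0.18178846 0.032     ]
[391 214] [0.48234077 0.15880577 0.032     ]
[360 211] [0.48754067 0.23016955 0.032     ]
[344 197] [0.5195097  0.26768991 0.032     ]
[337 171] [0.58129937 0.28527846 0.032     ]
[324 177] [0.56610988 0.31548655 0.032     ]
[321 171] [0.58043181 0.32294096 0.032     ]
[338 168] [0.58862094 0.28307734 0.032     ]
[381 115] [0.72237019 0.1823191  0.032     ]
[391 119] [0.71271848 0.15833532 0.032     ]
```

```bash
python3 - <<'E'
from h import *
t=cv2.imread("pics/scene0.png");h=cv2.cvtColor(t,cv2.COLOR_BGR2HSV)
w=((h[:,:,2]<60)).astype(np.uint8)*255
o=obj("scene",w,(375,188,412,212),.0295);print("win",o,cv2.contourArea(big(w,(375,188,412,212))))
for p in [(-100+a,b) for a in(-23,23) for b in(-23,23)]:
    pass
# predicted window corners overlay
def ov(n,src,C,yaw,out,roi,f):
    im=cv2.imread(src);x0,y0,x1,y1=roi
    im=cv2.resize(im[y0:y1,x0:x1],None,fx=f,fy=f,interpolation=cv2.INTER_CUBIC)
    c,s=np.cos(yaw),np.sin(yaw);R=np.array([[c,-s],[s,c]])
    def dr(pts,z,col):
        q=[(proj(n,[*(C+R@np.array(p)),z])-[x0,y0]+.5)*f for p in pts]
        cv2.polylines(im,[np.int32(q)],True,col,1)
    dr([(-.023,-.023),(.023,-.023),(.023,.023),(-.023,.023)],.032,(255,0,255))
    dr([(-.05,-.11),(.25,-.11),(.25,.11),(-.05,.11)],.032,(0,255,0))
    q=[(proj(n,[.4148+.0155*np.cos(a),.2868+.0155*np.sin(a),.105])-[x0,y0]+.5)*f for a in np.deg2rad(np.array([45,135,225,315])+31)]
    cv2.polylines(im,[np.int32(q)],True,(255,0,0),1)
    cv2.imwrite(out,im)
C=np.array([.473,.081])
ov("top","pics/top0.png",C,np.pi/4,"pics/to.png",(300,100,480,290),3.1)
ov("scene","pics/scene0.png",C,np.pi/4,"pics/so.png",(280,145,430,250),5)
E
```

```text
win (array([393.14814815, 199.92592593]), array([0.4735271 , 0.07816312, 0.0295    ]), ((473.6116943359375, 78.16658782958984), (39.316593170166016, 28.188947677612305), 45.56065368652344), np.float64(0.0)) 61.0
```

View pics/to.png

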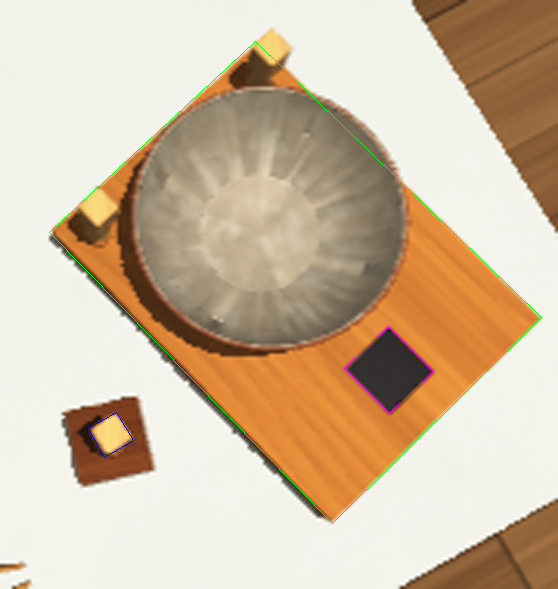

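View pics/so.png

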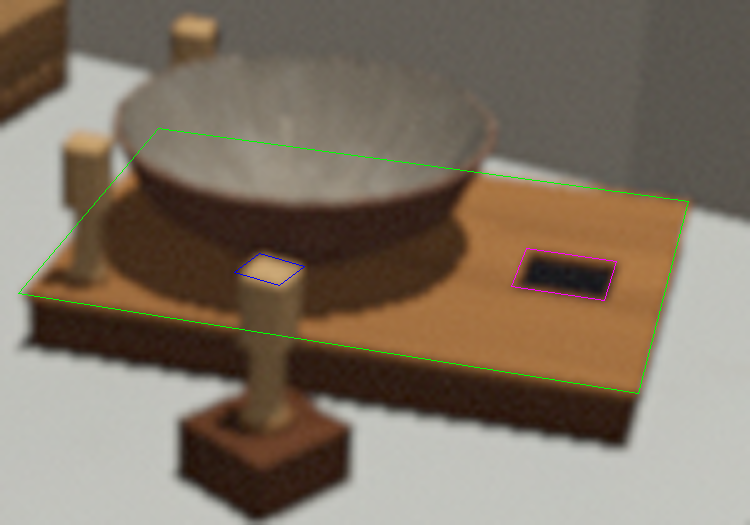

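The overlays from both views agree well: window centre (0.473, 0.081), rack yaw 45°; peg (0.415, 0.287), yaw about 31°. Next is a helper that turns a world target into a tool-frame row.

```bash
cat > w.py <<'E'
import sys,numpy as np
from scipy.spatial.transform import Rotation as Ro
from plant import bot
# usage: w.py x y z yawdeg ... (several targets)
s=bot.sense();R=Ro.from_rotvec(s["tool_rot"]);x=R.apply([1,0,0])
print("t%.2f pos"%s["t"],np.round(s["position"]*1000,2),"xyaw %.1f"%np.degrees(np.arctan2(x[1],x[0])),"F",np.round(s["contact_force"],2),"M",np.round(s["wrist_torque"],2),"gap %.4f"%s["finger_gap"],"j",np.round(s["joints"],2))
v=list(map(float,sys.argv[1:]))
for i in range(0,len(v),4):
    p=np.array(v[i:i+3]);a=np.radians(v[i+3]);c,q=np.cos(a),np.sin(a)
    T=Ro.from_matrix(np.array([[c,q,0],[q,-c,0],[0,0,-1]]))
    print("cm",np.round(R.inv().apply(p-s["position"])*100,2),"rot",np.round((R.inv()*T).as_rotvec(),3))
E
python3 w.py .42 -.25 .224 -70  .45 -.05 .224 -59
```

```text
t0.10 pos [ 139.89 -608.81  224.39] xyaw -77.1 F [0.66 0.3  0.03] M [-0.   -0.05 -0.01] gap 0.0915 j [-1.44  0.49  1.35  0.    1.3  -0.1 ]
cm [-28.7  -35.33   0.07] rot [-0.     0.001 -0.123]
cm [-47.52 -42.73   0.1 ] rot [-0.     0.001 -0.315]
```

Emit:
{"fn": "step_arm", "kwargs": {"commands": [9.1,-28.7,-35.3,0.1,0,0,-0.12,9.1,-28.7,-35.3,0.1,0,0,-0.12,9.1,-28.7,-35.3,0.1,0,0,-0.12,9.1,-28.7,-35.3,0.1,0,0,-0.12,9.1,-28.7,-35.3,0.1,0,0,-0.12]}}

```text
t: 0.72
position: [0.3328, -0.3609, 0.224]
tool_rot: [-2.569, 1.806, 0.001]
contact_force: [0.8, -0.6, 0.1]
finger_gap: 0.0912
```

```bash
python3 w.py .45 -.05 .2 -63 .43 .2 .17 -59  .415 .287 .16 -59
```

```text
t0.72 pos [ 332.83 -360.86  224.03] xyaw -70.2 F [ 0.78 -0.55  0.09] M [-0.03 -0.02 -0.02] gap 0.0912 j [-0.95  0.31  1.67  0.    1.17  0.28]
cm [-25.28 -21.55   2.44] rot [-0.     0.001 -0.126]
cm [-49.47 -28.14   5.47] rot [-0.     0.001 -0.196]
cm [-58.17 -29.67   6.48] rot [-0.     0.001 -0.196]
```

Emit:
{"fn": "step_arm", "kwargs": {"commands": [9.1,-25.3,-21.5,2.4,0,0,-0.13,9.1,-25.3,-21.5,2.4,0,0,-0.13,9.1,-25.3,-21.5,2.4,0,0,-0.13,9.1,-25.3,-21.5,2.4,0,0,-0.13,9.1,-49.5,-28.1,3,0,0,-0.2]}}

```text
t: 1.35
position: [0.4226, -0.0649, 0.204]
tool_rot: [-2.737, 1.539, 0.0]
contact_force: [1.9, 0.0, -0.6]
finger_gap: 0.0909
```

```bash
python3 w.py .43 .2 .19 -59  .415 .287 .16 -59
```

```text
t1.35 pos [422.55 -64.95 204.  ] xyaw -58.7 F [ 1.91  0.01 -0.65] M [-0.01 -0.06 -0.05] gap 0.0909 j [-0.29  0.24  1.83  0.    1.06  0.73]
cm [-22.25 -14.41   1.43] rot [-0.001  0.001  0.005]
cm [-30.46 -17.64   4.44] rot [-0.001  0.001  0.005]
```

Emit:
{"fn": "step_arm", "kwargs": {"commands": [9.1,-22.2,-14.4,1.4,0,0,0,9.1,-22.2,-14.4,1.4,0,0,0,9.1,-22.2,-14.4,1.4,0,0,0,9.1,-30.4,-17.6,3,0,0,0,9.1,-30.4,-17.6,4.4,0,0,0]}}

```text
t: 1.98
position: [0.4181, 0.245, 0.1715]
tool_rot: [-2.737, 1.538, -0.001]
contact_force: [1.1, -0.6, 0.0]
finger_gap: 0.0909
```

```bash
python3 w.py .415 .287 .14 -59
```

```text
t1.98 pos [418.1  244.98 171.54] xyaw -58.7 F [ 1.15 -0.64  0.05] M [-0.02 -0.07 -0.02] gap 0.0909 j [0.41 0.37 1.75 0.   1.02 1.43]
cm [-3.75 -1.91  3.16] rot [-0.002  0.     0.006]
```

Emit:
{"fn": "step_arm", "kwargs": {"commands": [9.1,-3.75,-1.9,3.1,0,0,0,9.1,-3.75,-1.9,3.1,0,0,0,9.1,-3.75,-1.9,3.1,0,0,0,9.1,-3.75,-1.9,3.1,0,0,0,9.1,-3.75,-1.9,3.1,0,0,0]}}

```text
t: 2.6
position: [0.4154, 0.2862, 0.1412]
tool_rot: [-2.735, 1.54, -0.002]
contact_force: [-0.6, -0.2, -0.8]
finger_gap: 0.0908
```

```bash
python3 w.py .415 .287 .079 -59; python3 - <<'E'
from h import *
im=bot.read_camera("scene")[:,:,::-1]
cv2.imwrite("pics/s1.png",cv2.resize(im[120:270,230:430],None,fx=4,fy=4,interpolation=cv2.INTER_CUBIC))
im=bot.read_camera("top")[:,:,::-1]
cv2.imwrite("pics/t1.png",im)
E
```

```text
t2.60 pos [415.38 286.2  141.2 ] xyaw -58.7 F [-0.64 -0.22 -0.81] M [-0.04  0.    0.01] gap 0.0908 j [0.48 0.43 1.74 0.   0.96 1.51]
cm [-0.09  0.01  6.22] rot [-0.003  0.     0.004]
```

View pics/s1.png

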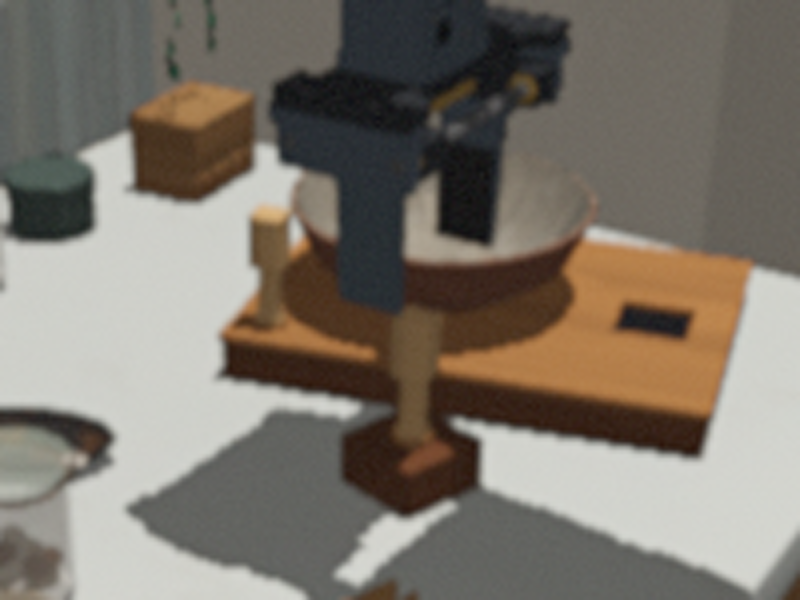

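The fingers straddle the peg (crop about (415,330)): the left finger is in front at (375,250) and the right one behind at (470,190). I'll descend and close.

Emit:
{"fn": "step_arm", "kwargs": {"commands": [9.1,-0.1,0,3,0,0,0,9.1,-0.1,0,6.2,0,0,0,9.1,-0.1,0,6.2,0,0,0,9.1,-0.1,0,6.2,0,0,0,1.8,-0.1,0,6.2,0,0,0]}}

```text
t: 3.32
position: [0.4155, 0.2877, 0.0802]
tool_rot: [-2.734, 1.538, -0.003]
contact_force: [-0.3, 0.4, 0.5]
finger_gap: 0.0839
```

Emit:
{"fn": "step_arm", "kwargs": {"commands": [1.8,0,0,0,0,0,0,1.8,0,0,0,0,0,0,1.8,0,0,0,0,0,0,1.8,0,0,0,0,0,0,1.8,0,0,0,0,0,0]}}

```text
t: 3.95
position: [0.4155, 0.2877, 0.0802]
tool_rot: [-2.734, 1.538, -0.003]
contact_force: [-1.0, -0.8, 0.4]
finger_gap: 0.0341
```

```bash
python3 w.py .415 .287 .14 -59
```

```text
t3.95 pos [415.52 287.68  80.17] xyaw -58.7 F [-0.99 -0.79  0.4 ] M [-0.01 -0.01  0.03] gap 0.0341 j [0.49 0.53 1.8  0.   0.81 1.51]
cm [ 0.03  0.05 -5.98] rot [-0.005  0.     0.005]
```

Emit:
{"fn": "step_arm", "kwargs": {"commands": [1.0,0,0,0,0,0,0,1.0,0,0,0,0,0,0,1.0,0,0,0,0,0,0,1.0,0,0,0,0,0,0,1.0,0,0,0,0,0,0]}}

```text
t: 4.58
position: [0.4155, 0.2877, 0.0802]
tool_rot: [-2.734, 1.539, -0.003]
contact_force: [-0.0, -0.8, -0.8]
finger_gap: 0.0219
```

```bash
python3 w.py .415 .287 .15 -59
```

```text
t4.58 pos [415.5  287.66  80.15] xyaw -58.7 F [-0.04 -0.78 -0.84] M [-0.02 -0.05 -0.02] gap 0.0219 j [0.49 0.53 1.8  0.   0.81 1.51]
cm [ 0.03  0.04 -6.99] rot [-0.005  0.     0.005]
```

Emit:
{"fn": "step_arm", "kwargs": {"commands": [1.0,0,0,-2,0,0,0,1.0,0,0,-5,0,0,0,1.0,0,0,-8,0,0,0,1.0,0,0,-8,0,0,0,1.0,0,0,-8,-0.005,0,0]}}

```text
t: 5.2
position: [0.4148, 0.2873, 0.1597]
tool_rot: [2.737, -1.54, -0.001]
contact_force: [0.0, -0.3, -0.5]
finger_gap: 0.022
```

```bash
python3 w.py .473 .081 .16 -45; python3 - <<'E'
from h import *
im=bot.read_camera("scene")[:,:,::-1]
cv2.imwrite("pics/s2.png",cv2.resize(im[100:270,230:430],None,fx=3.5,fy=3.5,interpolation=cv2.INTER_CUBIC))
E
```

```text
t5.20 pos [414.81 287.27 159.66] xyaw -58.7 F [ 0.03 -0.33 -0.52] M [-0.03 -0.05  0.01] gap 0.0220 j [0.49 0.41 1.72 0.   1.02 1.51]
cm [20.65  5.73 -0.03] rot [ 0.001  0.    -0.24 ]
```

View pics/s2.png

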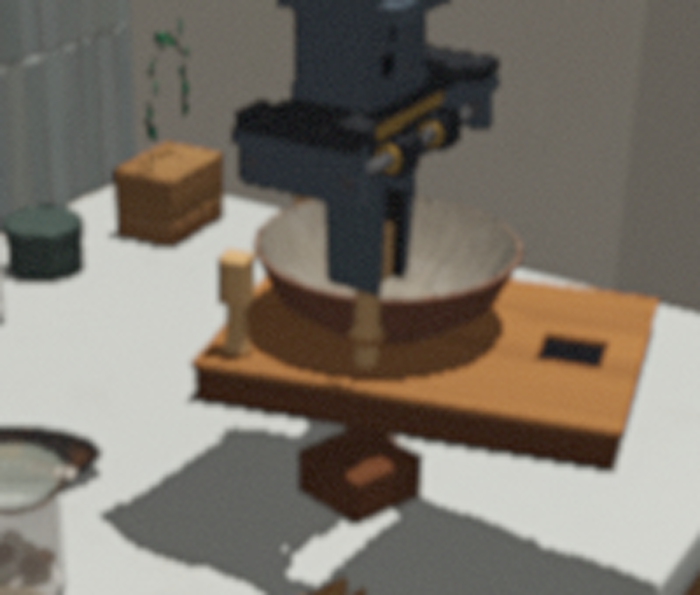

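The peg is held upright (foot at about crop (367,355)) and is clear of the now-empty stand at (360,470). Next I move over the window.

Emit:
{"fn": "step_arm", "kwargs": {"commands": [1.0,5,1.4,0,0,0,-0.12,1.0,10,2.8,0,0,0,-0.24,1.0,15.5,4.3,0,0,0,-0.24,1.0,20.65,5.7,0,0,0,-0.24,1.0,20.65,5.7,0,0,0,-0.24]}}

```text
t: 5.88
position: [0.4738, 0.0781, 0.1585]
tool_rot: [2.898, -1.207, -0.004]
contact_force: [-0.9, 1.2, -1.0]
finger_gap: 0.0219
```

```bash
python3 w.py .473 .081 .100 -45
```

```text
t5.88 pos [473.77  78.11 158.51] xyaw -45.2 F [-0.85  1.16 -1.04] M [ 0.01 -0.05 -0.02] gap 0.0219 j [ 0.04  0.38  1.77 -0.    0.99  0.83]
cm [-0.25 -0.17  5.85] rot [ 0.003  0.001 -0.004]
```

Emit:
{"fn": "step_arm", "kwargs": {"commands": [1.0,-0.25,-0.15,3,0,0,0,1.0,-0.25,-0.15,5.3,0,0,0,1.0,-0.25,-0.15,5.3,0.003,0,0,1.0,-0.25,-0.15,5.3,0.003,0,0,1.0,-0.25,-0.15,5.3,0.003,0,0]}}

```text
t: 6.5
position: [0.4733, 0.0811, 0.1063]
tool_rot: [-2.899, 1.207, 0.0]
contact_force: [0.5, -0.3, -0.6]
finger_gap: 0.0218
```

```bash
python3 w.py .473 .081 .0932 -45; python3 - <<'E'
from h import *
im=bot.read_camera("scene")[:,:,::-1]
cv2.imwrite("pics/s3.png",cv2.resize(im[120:250,300:440],None,fx=4.5,fy=4.5,interpolation=cv2.INTER_CUBIC))
for i in range(3):
    im=bot.read_camera("top"); print(bot.sense()["contact_force"])
cv2.imwrite("pics/t3.png",cv2.resize(im[150:280,350:500,::-1],None,fx=4.5,fy=4.5,interpolation=cv2.INTER_CUBIC))
E
```

```text
t6.50 pos [473.33  81.12 106.26] xyaw -45.2 F [ 0.49 -0.29 -0.6 ] M [-0.06 -0.03  0.02] gap 0.0218 j [0.04 0.46 1.83 0.   0.85 0.83]
cm [-0.01  0.03  1.31] rot [-0.001  0.001 -0.004]
[-0.16135226  0.48908927 -0.51199261]
[-0.34069922  0.8564291  -0.66730603]
[-0.35351919  0.36195918 -0.08220473]
```

View pics/s3.png

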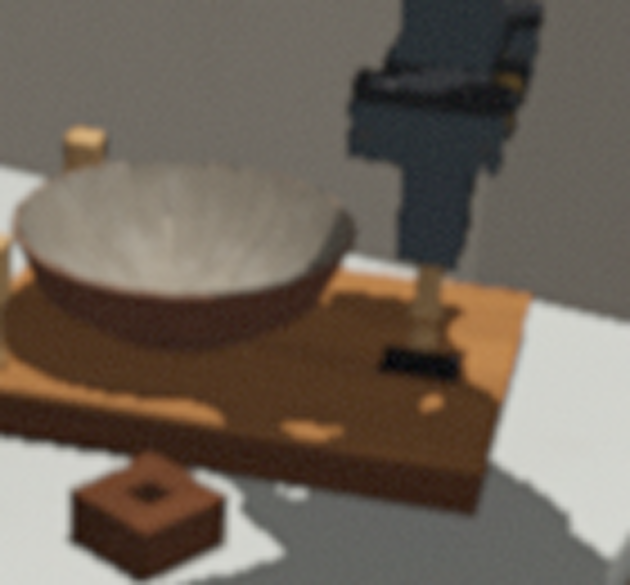

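View pics/t3.png

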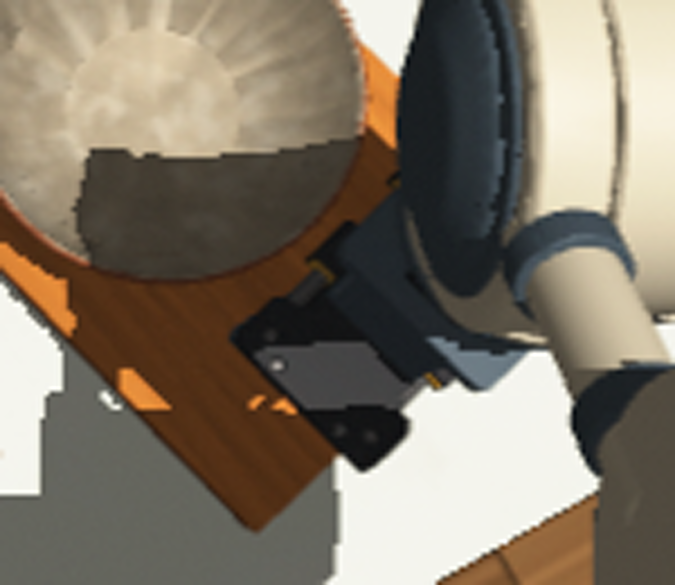

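Forces in the air are about 0 (z about −0.5 N). The peg hangs over the window, with its foot at crop (425,345). I descend to touch at radius 3.5 mm.

Emit:
{"fn": "step_arm", "kwargs": {"commands": [1.0,0.34,0,0.8,0,0,0,1.0,0.34,0,1.2,0,0,0,1.0,0.34,0,1.3,0,0,0,1.0,0.34,0,1.35,0,0,0,1.0,0.34,0,1.4,0,0,0]}}

```text
t: 7.32
position: [0.4756, 0.0784, 0.0921]
tool_rot: [-2.9, 1.207, 0.0]
contact_force: [-0.8, -2.2, 7.6]
finger_gap: 0.0219
```

```bash
cat > f.py <<'E'
import numpy as np
from scipy.spatial.transform import Rotation as Ro
from plant import bot
import sys
s=bot.sense();d=(s["position"]-[.473,.081,.0932])*1000
k=np.sqrt(.5)
R=Ro.from_rotvec(s["tool_rot"]);z=R.apply([0,0,1])
print("t%.2f u %.2f v %.2f z %.2f"%(s["t"],k*(d[0]-d[1]),-k*(d[0]+d[1]),d[2]),"F",np.round(s["contact_force"],1),"M",np.round(s["wrist_torque"],2),"tilt",np.round(z[:2],3),"gap %.4f"%s["finger_gap"])
E
python3 f.py
```

```text
t7.33 u 3.67 v -0.03 z -1.08 F [-0.8 -2.2  7.6] M [-0.46  0.2   0.  ] tilt [0.    0.001] gap 0.0219
```

Contact is at about 8 N, and the arm is stiff. I'll search hex points 2.7 mm apart in small moves, one per call, watching for the vertical force to drop.

Emit:
{"fn": "step_arm", "kwargs": {"commands": [1.0,0.06,0,-0.01,0,0,0,1.0,0.12,0,-0.01,0,0,0,1.0,0.18,0,-0.01,0,0,0,1.0,0.18,0,-0.01,0,0,0,1.0,0.18,0,-0.01,0,0,0]}}

```text
t: 7.95
position: [0.4765, 0.0774, 0.0923]
tool_rot: [-2.899, 1.208, 0.001]
contact_force: [-2.4, 1.9, 8.0]
finger_gap: 0.0223
```

```bash
python3 f.py
```

```text
t7.95 u 5.06 v 0.07 z -0.87 F [-2.4  1.9  8. ] M [ 0.46  0.52 -0.01] tilt [-0.001  0.001] gap 0.0223
```

Emit:
{"fn": "step_arm", "kwargs": {"commands": [1.0,-0.04,0.09,0,0,0,0,1.0,-0.08,0.18,0,0,0,0,1.0,-0.12,0.26,0,0,0,0,1.0,-0.12,0.26,0,0,0,0,1.0,-0.12,0.26,0,0,0,0]}}

```text
t: 8.57
position: [0.4748, 0.0765, 0.0927]
tool_rot: [-2.898, 1.207, -0.001]
contact_force: [2.6, 0.1, 5.6]
finger_gap: 0.0219
```

```bash
python3 f.py
```

```text
t8.57 u 4.44 v 1.88 z -0.45 F [2.6 0.1 5.6] M [ 0.23 -0.6   0.04] tilt [0.001 0.001] gap 0.0219
```

Emit:
{"fn": "step_arm", "kwargs": {"commands": [1.0,-0.07,0.1,0.03,0,0,0,1.0,-0.14,0.2,0.04,0,0,0,1.0,-0.19,0.32,0.04,0,0,0,1.0,-0.19,0.32,0.04,0,0,0,1.0,-0.19,0.32,0.04,0,0,0]}}

```text
t: 9.2
position: [0.4721, 0.0757, 0.0927]
tool_rot: [-2.898, 1.207, -0.004]
contact_force: [3.1, 0.3, 5.3]
finger_gap: 0.0214
```

```bash
python3 f.py
```

```text
t9.20 u 3.12 v 4.39 z -0.48 F [3.1 0.3 5.3] M [ 0.1  -0.56  0.01] tilt [0.003 0.001] gap 0.0214
```

Emit:
{"fn": "step_arm", "kwargs": {"commands": [1.0,-0.1,0.02,0.05,0,0,0,1.0,-0.2,0.03,0.06,0,0,0,1.0,-0.33,0.03,0.06,0,0,0,1.0,-0.33,0.03,0.06,0,0,0,1.0,-0.33,0.03,0.06,0,0,0]}}

```text
t: 9.82
position: [0.4705, 0.0777, 0.0925]
tool_rot: [-2.897, 1.207, -0.007]
contact_force: [1.4, -1.4, 6.4]
finger_gap: 0.022
```

```bash
python3 f.py
```

```text
t9.82 u 0.53 v 4.08 z -0.67 F [ 1.4 -1.4  6.4] M [-0.44 -0.52  0.01] tilt [0.005 0.001] gap 0.0220
```

```bash
python3 w.py .473 .081 .092 -45.2
```

```text
t9.82 pos [470.49  77.74  92.53] xyaw -45.2 F [ 1.36 -1.44  6.41] M [-0.44 -0.52  0.01] gap 0.0220 j [0.04 0.48 1.86 0.   0.8  0.83]
cm [-0.05 -0.41  0.05] rot [-0.005 -0.003 -0.001]
```

Emit:
{"fn": "step_arm", "kwargs": {"commands": [1.0,-0.12,0.03,0.05,-0.006,-0.003,0,1.0,-0.24,0.06,0.06,-0.006,-0.003,0,1.0,-0.35,0.08,0.06,-0.006,-0.003,0,1.0,-0.35,0.08,0.06,-0.006,-0.003,0,1.0,-0.35,0.08,0.06,-0.006,-0.003,0]}}

```text
t: 10.45
position: [0.4685, 0.0796, 0.0924]
tool_rot: [2.9, -1.208, 0.002]
contact_force: [2.2, -1.7, 7.0]
finger_gap: 0.0222
```

```bash
python3 f.py
```

```text
t10.45 u -2.19 v 4.15 z -0.83 F [ 2.2 -1.7  7. ] M [-0.41 -0.65 -0.01] tilt [ 0.001 -0.001] gap 0.0222
```

Emit:
{"fn": "step_arm", "kwargs": {"commands": [1.0,-0.07,-0.07,0.03,-0.002,0,0,1.0,-0.14,-0.14,0.04,-0.002,0,0,1.0,-0.21,-0.21,0.04,-0.002,0,0,1.0,-0.21,-0.21,0.04,-0.002,0,0,1.0,-0.21,-0.21,0.04,-0.002,0,0]}}

```text
t: 11.08
position: [0.4689, 0.0824, 0.0923]
tool_rot: [2.898, -1.207, 0.002]
contact_force: [-0.3, -2.4, 7.5]
finger_gap: 0.0219
```

```bash
python3 f.py
```

```text
t11.07 u -3.91 v 1.91 z -0.94 F [-0.3 -2.4  7.5] M [-0.65 -0.07 -0.03] tilt [ 0.    -0.003] gap 0.0219
```

Emit:
{"fn": "step_arm", "kwargs": {"commands": [1.0,-0.05,-0.07,0.02,0.002,-0.002,0,1.0,-0.1,-0.14,0.03,0.002,-0.002,0,1.0,-0.17,-0.22,0.03,0.002,-0.002,0,1.0,-0.17,-0.22,0.03,0.002,-0.002,0,1.0,-0.17,-0.22,0.03,0.002,-0.002,0]}}

```text
t: 11.7
position: [0.4695, 0.085, 0.0922]
tool_rot: [-2.9, 1.207, -0.002]
contact_force: [-0.9, -2.9, 6.6]
finger_gap: 0.0216
```

```bash
python3 f.py
```

```text
t11.70 u -5.33 v -0.37 z -1.01 F [-0.9 -2.9  6.6] M [-0.61  0.06  0.01] tilt [ 0.001 -0.   ] gap 0.0216
```

Emit:
{"fn": "step_arm", "kwargs": {"commands": [1.0,0.05,-0.08,0.02,0,0,0,1.0,0.1,-0.16,0.03,0,0,0,1.0,0.15,-0.23,0.03,0,0,0,1.0,0.15,-0.23,0.03,0,0,0,1.0,0.15,-0.23,0.03,0,0,0]}}

```text
t: 12.32
position: [0.4716, 0.0855, 0.092]
tool_rot: [2.9, -1.207, 0.0]
contact_force: [-2.7, -1.1, 8.3]
finger_gap: 0.0218
```

```bash
python3 f.py
```

```text
t12.32 u -4.18 v -2.23 z -1.21 F [-2.7 -1.1  8.3] M [-0.19  0.73  0.05] tilt [ 0. -0.] gap 0.0218
```

Next (−2.7, −4.7).

Emit:
{"fn": "step_arm", "kwargs": {"commands": [1.0,0.05,-0.09,0,0,0,0,1.0,0.1,-0.18,0,0,0,0,1.0,0.16,-0.28,0.01,0,0,0,1.0,0.16,-0.28,0.01,0,0,0,1.0,0.16,-0.28,0.01,0,0,0]}}

```text
t: 12.95
position: [0.474, 0.0864, 0.092]
tool_rot: [2.9, -1.207, -0.002]
contact_force: [-3.0, -0.7, 8.5]
finger_gap: 0.0218
```

```bash
python3 f.py
```

```text
t12.95 u -3.05 v -4.52 z -1.23 F [-3.  -0.7  8.5] M [-0.17  0.83  0.02] tilt [-0.001 -0.   ] gap 0.0218
```

Emit:
{"fn": "step_arm", "kwargs": {"commands": [1.0,0.1,-0.01,0,0,0,0,1.0,0.2,-0.02,0,0,0,0,1.0,0.33,-0.02,0,0,0,0,1.0,0.33,-0.02,0,0,0,0,1.0,0.33,-0.02,0,0,0,0]}}

```text
t: 13.58
position: [0.4761, 0.0843, 0.0921]
tool_rot: [2.9, -1.207, -0.002]
contact_force: [-2.7, 1.3, 8.0]
finger_gap: 0.0217
```

```bash
python3 f.py
```

```text
t13.57 u -0.13 v -4.58 z -1.09 F [-2.7  1.3  8. ] M [ 0.39  0.63 -0.01] tilt [-0.002 -0.   ] gap 0.0217
```

Emit:
{"fn": "step_arm", "kwargs": {"commands": [1.0,0.1,0,0.01,0.001,0.001,0,1.0,0.2,-0.01,0.01,0.001,0.001,0,1.0,0.32,-0.01,0.01,0.001,0.001,0,1.0,0.32,-0.01,0.01,0.001,0.001,0,1.0,0.32,-0.01,0.01,0.001,0.001,0]}}

```text
t: 14.2
position: [0.4781, 0.0823, 0.0922]
tool_rot: [2.9, -1.208, -0.001]
contact_force: [-2.1, 2.2, 8.4]
finger_gap: 0.022
```

```bash
python3 f.py
```

```text
t14.20 u 2.68 v -4.56 z -1.04 F [-2.1  2.2  8.4] M [0.47 0.6  0.01] tilt [-0.001  0.   ] gap 0.0220
```

Now (4.05, −2.34), the last point of this ring.

Emit:
{"fn": "step_arm", "kwargs": {"commands": [1.0,0.05,0.09,0.01,0,0,0,1.0,0.1,0.18,0.01,0,0,0,1.0,0.15,0.26,0.01,0,0,0,1.0,0.15,0.26,0.01,0,0,0,1.0,0.15,0.26,0.01,0,0,0]}}

```text
t: 14.82
position: [0.4778, 0.0797, 0.0924]
tool_rot: [-2.899, 1.208, 0.0]
contact_force: [-0.1, 2.3, 7.0]
finger_gap: 0.0215
```

```bash
python3 f.py
```

```text
t14.82 u 4.26 v -2.48 z -0.82 F [-0.1  2.3  7. ] M [ 0.63 -0.11  0.03] tilt [0.    0.001] gap 0.0215
```

Inner ring: no drop. Now the outer ring, starting at (6.75, −2.3).

Emit:
{"fn": "step_arm", "kwargs": {"commands": [1.0,0.1,0,0.02,0,0,0,1.0,0.2,0,0.02,0,0,0,1.0,0.3,0,0.02,0,0,0,1.0,0.3,0,0.02,0,0,0,1.0,0.3,0,0.02,0,0,0]}}

```text
t: 15.45
position: [0.4796, 0.0778, 0.0923]
tool_rot: [-2.899, 1.208, 0.001]
contact_force: [-1.1, 1.5, 7.6]
finger_gap: 0.0221
```

```bash
python3 f.py
```

```text
t15.45 u 6.93 v -2.42 z -0.89 F [-1.1  1.5  7.6] M [ 0.55  0.5  -0.03] tilt [-0.     0.001] gap 0.0221
```

Emit:
{"fn": "step_arm", "kwargs": {"commands": [1.0,0.04,0.09,0.02,0,0,0,1.0,0.08,0.18,0.02,0,0,0,1.0,0.12,0.27,0.02,0,0,0,1.0,0.12,0.27,0.02,0,0,0,1.0,0.12,0.27,0.02,0,0,0]}}

```text
t: 16.08
position: [0.4791, 0.0753, 0.0924]
tool_rot: [-2.898, 1.208, -0.0]
contact_force: [0.2, 2.9, 6.9]
finger_gap: 0.0221
```

```bash
python3 f.py
```

```text
t16.07 u 8.28 v -0.28 z -0.76 F [0.2 2.9 6.9] M [ 0.62 -0.2   0.02] tilt [0.001 0.002] gap 0.0221
```

Emit:
{"fn": "step_arm", "kwargs": {"commands": [1.0,-0.05,0.09,0.02,-0.002,0,0,1.0,-0.1,0.18,0.03,-0.002,0,0,1.0,-0.16,0.3,0.03,-0.002,0,0,1.0,-0.16,0.3,0.03,-0.002,0,0,1.0,-0.16,0.3,0.03,-0.002,0,0]}}

```text
t: 16.7
position: [0.4769, 0.0745, 0.0926]
tool_rot: [-2.899, 1.208, -0.002]
contact_force: [2.6, 1.2, 6.1]
finger_gap: 0.0221
```

```bash
python3 f.py
```

```text
t16.70 u 7.35 v 1.90 z -0.62 F [2.6 1.2 6.1] M [ 0.16 -0.59  0.04] tilt [0.002 0.   ] gap 0.0221
```

Next (5.4, 4.7).

Emit:
{"fn": "step_arm", "kwargs": {"commands": [1.0,-0.07,0.1,0.04,-0.001,-0.001,0,1.0,-0.14,0.2,0.05,-0.001,-0.001,0,1.0,-0.22,0.32,0.05,-0.001,-0.001,0,1.0,-0.22,0.32,0.05,-0.001,-0.001,0,1.0,-0.22,0.32,0.05,-0.001,-0.001,0]}}

```text
t: 17.32
position: [0.4741, 0.0739, 0.0925]
tool_rot: [-2.898, 1.208, -0.003]
contact_force: [2.1, -0.4, 5.6]
finger_gap: 0.0217
```

```bash
python3 f.py
```

```text
t17.32 u 5.84 v 4.26 z -0.65 F [ 2.1 -0.4  5.6] M [ 0.04 -0.64 -0.04] tilt [0.003 0.001] gap 0.0217
```

Emit:
{"fn": "step_arm", "kwargs": {"commands": [1.0,-0.07,0.1,0.05,-0.003,-0.001,0,1.0,-0.14,0.2,0.07,-0.003,-0.001,0,1.0,-0.2,0.32,0.07,-0.003,-0.001,0,1.0,-0.2,0.32,0.07,-0.003,-0.001,0,1.0,-0.2,0.32,0.07,-0.003,-0.001,0]}}

```text
t: 17.95
position: [0.4717, 0.0731, 0.0924]
tool_rot: [-2.899, 1.209, -0.004]
contact_force: [2.0, 1.1, 6.8]
finger_gap: 0.0217
```

```bash
python3 f.py
```

```text
t17.95 u 4.62 v 6.51 z -0.85 F [2.  1.1 6.8] M [ 0.11 -0.75  0.05] tilt [ 0.002 -0.001] gap 0.0217
```

Next (1.35, 7.0).

Emit:
{"fn": "step_arm", "kwargs": {"commands": [1.0,-0.12,0.03,0.03,-0.001,-0.002,0,1.0,-0.24,0.06,0.04,-0.001,-0.002,0,1.0,-0.37,0.07,0.04,-0.001,-0.002,0,1.0,-0.37,0.07,0.04,-0.001,-0.002,0,1.0,-0.37,0.07,0.04,-0.001,-0.002,0]}}

```text
t: 18.58
position: [0.4696, 0.0752, 0.0924]
tool_rot: [-2.899, 1.208, -0.003]
contact_force: [3.1, -1.9, 6.5]
finger_gap: 0.0217
```

```bash
python3 f.py
```

```text
t18.57 u 1.74 v 6.50 z -0.80 F [ 3.1 -1.9  6.5] M [-0.4  -0.54  0.07] tilt [ 0.002 -0.   ] gap 0.0217
```

Emit:
{"fn": "step_arm", "kwargs": {"commands": [1.0,-0.12,0.03,0.03,-0.001,-0.001,0,1.0,-0.24,0.06,0.04,-0.001,-0.001,0,1.0,-0.34,0.07,0.04,-0.001,-0.001,0,1.0,-0.34,0.07,0.04,-0.001,-0.001,0,1.0,-0.34,0.07,0.04,-0.001,-0.001,0]}}

```text
t: 19.2
position: [0.4678, 0.077, 0.0925]
tool_rot: [-2.899, 1.208, -0.005]
contact_force: [2.0, -1.7, 6.7]
finger_gap: 0.0223
```

```bash
python3 f.py
```

```text
t19.20 u -0.91 v 6.51 z -0.75 F [ 2.  -1.7  6.7] M [-0.45 -0.6  -0.  ] tilt [ 0.003 -0.   ] gap 0.0223
```

Emit:
{"fn": "step_arm", "kwargs": {"commands": [1.0,-0.12,0.03,0.03,-0.003,-0.002,0,1.0,-0.24,0.06,0.04,-0.003,-0.002,0,1.0,-0.34,0.07,0.04,-0.003,-0.002,0,1.0,-0.34,0.07,0.04,-0.003,-0.002,0,1.0,-0.34,0.07,0.04,-0.003,-0.002,0]}}

```text
t: 19.82
position: [0.4659, 0.0789, 0.0925]
tool_rot: [2.9, -1.208, 0.003]
contact_force: [1.5, -1.5, 5.5]
finger_gap: 0.0219
```

```bash
python3 f.py
```

```text
t19.82 u -3.53 v 6.53 z -0.74 F [ 1.5 -1.5  5.5] M [-0.4  -0.64  0.01] tilt [ 0.002 -0.001] gap 0.0219
```

Next (−5.4, 4.7).

Emit:
{"fn": "step_arm", "kwargs": {"commands": [1.0,-0.07,-0.06,0.04,-0.001,-0.002,0,1.0,-0.14,-0.12,0.05,-0.001,-0.002,0,1.0,-0.21,-0.21,0.05,-0.001,-0.002,0,1.0,-0.21,-0.21,0.05,-0.001,-0.002,0,1.0,-0.21,-0.21,0.05,-0.001,-0.002,0]}}

```text
t: 20.45
position: [0.4662, 0.0817, 0.0922]
tool_rot: [2.9, -1.208, 0.001]
contact_force: [0.2, -3.3, 7.0]
finger_gap: 0.022
```

```bash
python3 f.py
```

```text
t20.45 u -5.27 v 4.32 z -0.95 F [ 0.2 -3.3  7. ] M [-0.67  0.    0.07] tilt [ 0.    -0.001] gap 0.0220
```

Next (−6.75, 2.3).

Emit:
{"fn": "step_arm", "kwargs": {"commands": [1.0,-0.06,-0.07,0.02,0,0,0,1.0,-0.12,-0.14,0.03,0,0,0,1.0,-0.17,-0.24,0.03,0,0,0,1.0,-0.17,-0.24,0.03,0,0,0,1.0,-0.17,-0.24,0.03,0,0,0]}}

```text
t: 21.08
position: [0.4668, 0.0845, 0.0922]
tool_rot: [2.9, -1.208, 0.001]
contact_force: [-0.5, -1.7, 6.6]
finger_gap: 0.0216
```

```bash
python3 f.py
```

```text
t21.07 u -6.83 v 1.91 z -1.05 F [-0.5 -1.7  6.6] M [-0.49  0.15  0.  ] tilt [ 0.    -0.001] gap 0.0216
```

Emit:
{"fn": "step_arm", "kwargs": {"commands": [1.0,-0.05,-0.07,0.02,0,0,0,1.0,-0.1,-0.14,0.03,0,0,0,1.0,-0.14,-0.21,0.03,0,0,0,1.0,-0.14,-0.21,0.03,0,0,0,1.0,-0.14,-0.21,0.03,0,0,0]}}

```text
t: 21.7
position: [0.4673, 0.087, 0.0918]
tool_rot: [2.9, -1.208, 0.001]
contact_force: [0.1, -0.2, 0.1]
finger_gap: 0.0218
```

```bash
python3 f.py
```

```text
t21.70 u -8.27 v -0.19 z -1.37 F [ 0.1 -0.2  0.1] M [-0.06 -0.05 -0.01] tilt [ 0.    -0.001] gap 0.0218
```

The force fell to zero at (−8.3, −0.2), so the foot is over the socket. I push straight down gently, 3 mm.

Emit:
{"fn": "step_arm", "kwargs": {"commands": [1.0,0,0,0.06,0,0,0,1.0,0,0,0.12,0,0,0,1.0,0,0,0.18,0,0,0,1.0,0,0,0.24,0,0,0,1.0,0,0,0.3,0,0,0]}}

```text
t: 22.32
position: [0.4673, 0.087, 0.0888]
tool_rot: [2.9, -1.208, 0.001]
contact_force: [0.6, -1.3, 0.9]
finger_gap: 0.0218
```

```bash
python3 f.py
```

```text
t22.32 u -8.26 v -0.21 z -4.43 F [ 0.6 -1.3  0.9] M [-0.07 -0.09  0.01] tilt [ 0.    -0.001] gap 0.0218
```

Emit:
{"fn": "step_arm", "kwargs": {"commands": [1.0,0,0,0.1,0,0,0,1.0,0,0,0.2,0,0,0,1.0,0,0,0.3,0,0,0,1.0,0,0,0.4,0,0,0,1.0,0,0,0.5,0,0,0]}}

```text
t: 22.95
position: [0.4673, 0.087, 0.0837]
tool_rot: [2.9, -1.208, 0.001]
contact_force: [-0.4, -0.3, 0.1]
finger_gap: 0.0216
```

```bash
python3 f.py
```

```text
t22.95 u -8.26 v -0.22 z -9.49 F [-0.4 -0.3  0.1] M [-0.03 -0.02 -0.02] tilt [ 0.    -0.001] gap 0.0216
```

Emit:
{"fn": "step_arm", "kwargs": {"commands": [1.0,0,0,0.1,0,0,0,1.0,0,0,0.2,0,0,0,1.0,0,0,0.3,0,0,0,1.0,0,0,0.4,0,0,0,1.0,0,0,0.5,0,0,0]}}

```text
t: 23.58
position: [0.4673, 0.087, 0.0787]
tool_rot: [2.9, -1.208, 0.001]
contact_force: [0.9, -0.3, 1.2]
finger_gap: 0.0217
```

Emit:
{"fn": "step_arm", "kwargs": {"commands": [1.0,0,0,0.05,0,0,0,1.0,0,0,0.1,0,0,0,1.0,0,0,0.14,0,0,0,1.0,0,0,0.18,0,0,0,1.0,0,0,0.18,0,0,0]}}

```text
t: 24.2
position: [0.4673, 0.087, 0.0769]
tool_rot: [2.9, -1.208, 0.001]
contact_force: [-0.1, 1.0, 4.0]
finger_gap: 0.0217
```

```bash
python3 f.py
```

```text
t24.20 u -8.25 v -0.23 z -16.28 F [-0.1  1.   4. ] M [-0.13  0.1  -0.04] tilt [ 0.    -0.001] gap 0.0217
```

Emit:
{"fn": "step_arm", "kwargs": {"commands": [1.0,0,0,0.03,0,0,0,1.0,0,0,0.06,0,0,0,1.0,0,0,0.06,0,0,0,1.0,0,0,0.06,0,0,0,1.0,0,0,0.06,0,0,0]}}

```text
t: 24.82
position: [0.4673, 0.087, 0.0764]
tool_rot: [2.9, -1.208, 0.001]
contact_force: [-0.5, -0.6, 7.1]
finger_gap: 0.022
```

```bash
python3 f.py
```

```text
t24.82 u -8.27 v -0.23 z -16.76 F [-0.5 -0.6  7.1] M [-0.05  0.23 -0.02] tilt [ 0.001 -0.001] gap 0.0220
```

The collar is on the plate: 7 N, with the plate starting to give. I ease the load and open.

Emit:
{"fn": "step_arm", "kwargs": {"commands": [1.0,0,0,-0.04,0,0,0,6,0,0,-0.04,0,0,0,6,0,0,-0.04,0,0,0,6,0,0,-0.04,0,0,0,6,0,0,-0.04,0,0,0]}}

```text
t: 25.45
position: [0.4673, 0.087, 0.0768]
tool_rot: [2.9, -1.208, 0.001]
contact_force: [0.5, -0.5, -0.2]
finger_gap: 0.0587
```

Emit:
{"fn": "step_arm", "kwargs": {"commands": [6,0,0,0,0,0,0,6,0,0,-0.5,0,0,0,6,0,0,-3,0,0,0,6,0,0,-8,0,0,0,6,0,0,-8,0,0,0]}}

```text
t: 26.08
position: [0.4691, 0.0872, 0.16]
tool_rot: [-2.898, 1.207, -0.009]
contact_force: [0.5, 0.4, -0.4]
finger_gap: 0.0601
```

```bash
python3 f.py; python3 w.py .40 -.12 .2 -45
```

```text
t26.07 u -7.17 v -1.59 z 66.79 F [ 0.5  0.4 -0.4] M [-0.03  0.04 -0.03] tilt [ 0.006 -0.   ] gap 0.0601
t26.07 pos [469.06  87.19 159.99] xyaw -45.2 F [ 0.52  0.36 -0.45] M [-0.03  0.04 -0.03] gap 0.0601 j [ 0.06  0.37  1.79 -0.    0.98  0.85]
cm [ 9.86 19.48 -4.04] rot [-0.004 -0.005 -0.004]
```

Emit:
{"fn": "step_arm", "kwargs": {"commands": [6,0,0,-4,0,0,0,6,5,10,-4,0,0,0,6,9.9,19.5,-4,0,0,0,6,9.9,19.5,-4,0,0,0,6,9.9,19.5,-4,0,0,0]}}

```text
t: 26.7
position: [0.3988, -0.1225, 0.1994]
tool_rot: [-2.897, 1.21, -0.009]
contact_force: [0.1, -0.1, -0.9]
finger_gap: 0.0602
```

Emit:
{"fn": "step_arm", "kwargs": {"commands": [6,0,0,0,0,0,0,6,0,0,0,0,0,0,6,0,0,0,0,0,0,6,0,0,0,0,0,0,6,0,0,0,0,0,0]}}

```text
t: 27.32
position: [0.3989, -0.1221, 0.1994]
tool_rot: [-2.898, 1.209, -0.009]
contact_force: [0.4, -0.2, -0.6]
finger_gap: 0.06
```

```bash
python3 - <<'E'
from h import *
im=bot.read_camera("scene")[:,:,::-1]
cv2.imwrite("pics/s4.png",cv2.resize(im[120:270,270:450],None,fx=4,fy=4,interpolation=cv2.INTER_CUBIC))
im=bot.read_camera("top")[:,:,::-1]
x=im.copy();p=proj("top",[.4673,.087,.102]);print(p, proj("scene",[.4673,.087,.102]),bot.sense()["position"])
cv2.imwrite("pics/t4.png",cv2.resize(im[100:290,300:490],None,fx=3.1,fy=3.1,interpolation=cv2.INTER_CUBIC))
h=cv2.cvtColor(im,cv2.COLOR_BGR2HSV)
m=((h[:,:,2]>200)&(h[:,:,1]>60)&(h[:,:,0]>18)&(h[:,:,0]<32)).astype(np.uint8)*255
try:print(obj("top",m,(405,185,450,235),.102))
except Exception as e:print(e)
E
```

```text
[430.4293264  217.43729824] [394.55267425 174.88085819] [ 0.39889761 -0.12228547  0.19942537]
(array([431.225, 217.15 ]), array([0.46795409, 0.08531646, 0.102     ]), ((468.2779235839844, 85.79425811767578), (17.566347122192383, 18.527063369750977), 45.47863006591797), np.float64(0.0))
```

View pics/s4.png

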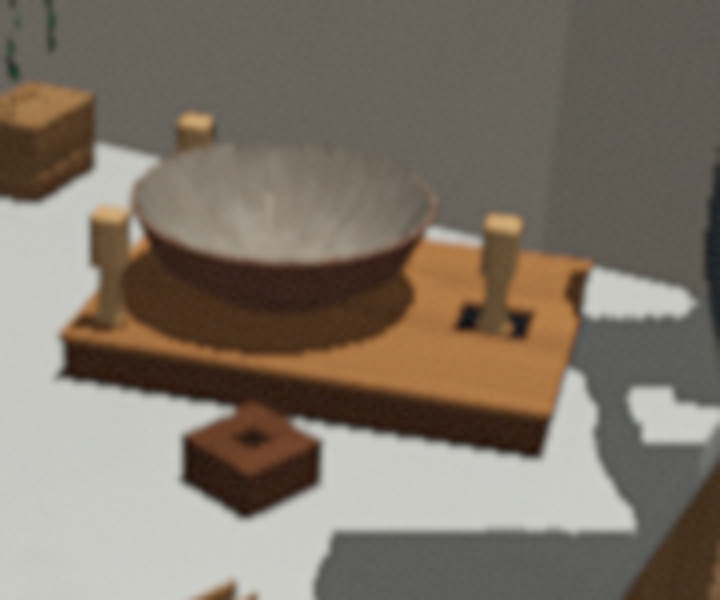

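View pics/t4.png

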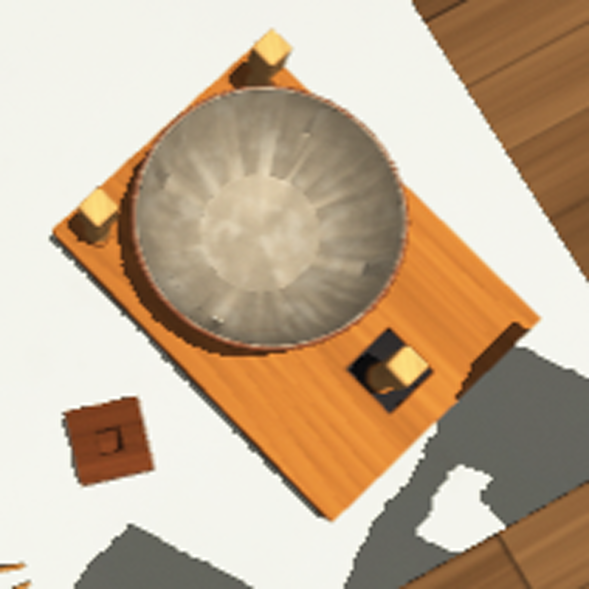

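The peg stands upright in the window with its collar down: its top is at scene crop (503,220) and top crop (407,367), within about 2 mm of where upright predicts. The bowl hasn't moved and the gripper is clear. I'm handing the job in.

```bash
python3 -c "
from plant import bot
print(bot.close_job())"
```

```text
the job is handed in; nothing more can be done
None
```

The peg is fitted in the rack's hidden socket, and I handed the job in at about 27 s. No verdict came back.

- **Search:** I lifted the peg out of its stand and slid its foot over the plate at 5–9 N. It dropped in about 8.3 mm from my estimate of the window's centre. That is slightly past the stated 8 mm, which fits my roughly 1–2 mm camera error.
- **Seating:** I pushed straight down until the collar met the plate, 16.3–16.8 mm below first contact, at 7 N. I then eased the load, opened the fingers and withdrew.
- **Last checks:** Both cameras show the peg upright with its collar down. Its top is within about 2 mm of where an upright peg would put it. The bowl looks unmoved, and the gripper is clear with about zero force.
- **Not checked:** I did not re-measure the dish and jar at the end, but the arm never went near them. Forces were read only at the end of each move, never above 8.5 N, so brief peaks in between were not seen.

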